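# Find the tight spot of the burner slide with the fuel shut

## Task

Shut the red fuel cock fully, then slide the burner carriage along its rail towards the yellow pointer until you feel it run tight, without forcing it, and back it off so that a gap of about 2 cm shows between the carriage and the pointer. Then open the red cock fully again; the carriage may only move while that cock is shut. Only the carriage may push the pointer, and leave the blue cock and everything else on the bench alone.

Things in the scene. Friction and masses are not known exactly. Their poses are not given: they have to be found in the camera images.
- fuel_handle (a joint): Red handle of the fuel cock. 0 rad = fully open, handle along the copper pipe; 1.571 rad = fully shut, handle across the pipe; hard stops at both ends. Seen from above it turns clockwise to shut, anticlockwise to open. It needs 0.15 N m (2.7 N pushed 55 mm from the axis) and stays where left. The red and the blue cock may stand in either of two places, left or right
- fuel_axis (a point): point on the red handle's vertical turning axis at the handle's mid height, 71 mm above the bench. Below it a brass cock body (28 x 34 mm, up to 48 mm high) and a copper pipe (top at 42 mm, 100 mm long; its end fittings at 47 mm either side of the axis are 24 mm wide) on a grey base plate 50 x 110 mm, fixed to the bench
- fuel_tip (a point): end of the red handle on its centre line, 75 mm from the axis, at mid height (71 mm above the bench). The handle is a bar 18 mm wide and 14 mm thick (64 to 78 mm above the bench), with a round hub 26 mm wide up to 80 mm high at the axis
- air_handle (a joint): Air cock with the blue handle: same make and sizes as the fuel cock. It is open (about 0 rad) and is to be left alone
- air_axis (a point): point on the air handle's axis, 71 mm above the bench
- air_tip (a point): end of the blue handle, 75 mm from its axis, 71 mm above the bench
- carriage (a joint): Travel of the burner carriage along its rail, m; grows in +y of the rail (to the robot's left), range 0 to 0.24, starts between 0 and 0.05. It slides level with about 2 N of friction and stays where it is left
- carriage_post (a point): mid height of the black upright push post on the carriage, 89 mm above the bench; its y axis points along the rail in the direction of growing travel, z is up. The post is 18 mm in diameter and stands from the carriage's top (63 mm above the bench) up to 115 mm, half-way along the carriage, near its robot side
- carriage_face (a point): middle of the carriage's leading (+y) end face, 50 mm ahead of the post; y axis along the rail in the direction of growing travel. The carriage is a light grey block 84 mm wide, 100 mm long along the rail. A steel burner head (18 x 96 mm, long side along the rail, 89 to 105 mm above the bench, on a 32 mm neck) stands on it 47 mm farther from the robot than the post
- pointer (a joint): Travel of the yellow drag pointer along the same rail, m. The pointer stands ahead of the carriage; the carriage's leading face pushes it along (0.4 N) and it stays behind at the farthest place the carriage has reached
- pointer_face (a point): middle of the pointer's face that looks at the carriage; the gap between carriage and pointer is the distance from carriage_face to this point along the rail. The pointer is a yellow bar 14 mm thick along the rail, 41 to 53 mm above the bench, lower than the carriage's top
- pad (a joint): How far the carriage is pressed into the tight spot, m; 0 until it gets there. The spot is hidden in the rail, at a travel between 0.11 and 0.19, and can only be felt: elsewhere 2 to 2.5 N move the carriage; there the resistance climbs 1.5 N at once, then 0.7 N per mm (5 N in all at 1.5 mm, 8 N at 6 mm, 12 N at 12 mm). 1 to 10 mm is finding it; over 12 mm is forcing it
- vial_mid (a point): small amber glass vial with white cap, 26 mm diameter, 45 mm high; a bystander to be left where it is; point on its centre line near half its height
- reagent_mid (a point): white plastic bottle with red cap, 66 mm diameter, 130 mm high; a bystander to be left where it is; point on its centre line near half its height
- beaker_mid (a point): glass beaker, 68 mm diameter, 80 mm high; a bystander to be left where it is; point on its centre line near half its height
- brush_mid (a point): cleaning brush, 150 mm long, lying flat; a bystander to be left where it is; point near its middle
- spanner_mid (a point): open spanner, 140 mm long, lying flat; a bystander to be left where it is; point near its middle
- cups_mid (a point): blue divided tray, 90 x 120 x 40 mm; a bystander to be left where it is; point on its centre line near half its height
There are look-alikes about, which are no part of the job. Leave any green or turquoise look-alike of the part that bears fuel_handle alone.

How it is judged (in metres and radians):
On the way, in this order (a step that is already met when the one before it is completed fails the run):
1. the red fuel cock is fully shut, against its stop (value of joint fuel_handle above 1.45 rad), for 0.2 s.
2. the carriage has been slid into the tight spot (pressed in at least 1 mm) (value of joint pad above 0.001 m), for 0.1 s.
3. the carriage is backed off: the gap to the pointer is about 20 mm (11 to 29 mm) (y of pointer_face in the frame of carriage_face between 0.011 and 0.029 m and value of joint fuel_handle above 1.35 rad), for 0.3 s.
4. the red fuel cock is fully open again (value of joint fuel_handle below 0.15 rad), for 0.2 s.
At the end, for the whole second after the job is handed in: The red fuel handle is within 0.15 rad of fully open, the carriage stands still with a gap of 11 to 29 mm to the yellow pointer, which marks the tight spot, and the blue handle's tip is within 12 mm of where it was (y of pointer_face in the frame of carriage_face between 0.011 and 0.029 m and value of joint fuel_handle below 0.15 rad and distance of air_tip from where it was at the start of the episode below 0.012 m and velocity of joint carriage between -0.005 and 0.005 m/s); the robot touches nothing.
It fails at once if the carriage is forced more than 12 mm into the tight spot (value of joint pad above 0.012 m).
It fails at once if the carriage is moved (faster than 10 mm/s) while the fuel cock is not shut (below 1.35 rad) (value of joint fuel_handle below 1.35 rad and (velocity of joint carriage above 0.01 m/s or velocity of joint carriage below -0.01 m/s)).
It fails at once if the robot pushes the pointer itself (contact force between any of the fingers, the arm and pointer above 0.5 N).
It fails at once if the blue air handle is turned (tip moved more than 12 mm) (distance of air_tip from where it was at the start of the episode above 0.012 m).
It fails at once if a bystander is moved more than 25 mm or knocked over (distance of any of vial_mid, reagent_mid, beaker_mid, brush_mid, spanner_mid, cups_mid from where it was at the start of the episode above 0.025 m).
It also fails if it takes over 67 s, if anything falls off the work surface, if the arm or the gripper's body presses on something with over 40 N, if the wrist force passes 120 N, or if a joint passes its speed limit or range.

## Robot

A 6-joint arm with a two-finger parallel gripper is mounted at the origin on the work surface. World frame = base frame: x ahead of the robot, y to its left, z up, the work surface at z = 0. Lengths are in m, angles in degrees, forces in N, time in s.
With the tool pointing down it reaches from about 0.3 to 0.75 m from the base axis. Payload 8.5 kg.
Tool frame: the origin (TCP) lies between the finger pads; the fingertips stand 14 mm ahead of it and the grasp point (between the pads) lies 5 mm behind it; x points along the fingers, z is the direction in which the jaws open and shut, and the axes are right-handed (so a half turn about x gives the same grasp; the last joint's range is limited). The gripper opens to 85 mm and grips with 20 to 120 N. Pads are 22 mm wide; open, the fingers measure 114 mm over their backs; the gripper's body (76 mm by 85 mm) begins 54 mm behind the grasp point. The pads swing forward as they close: fully open they stand 13 mm farther back than shut.
Start: joints at [54.872, 21.807, 74.336, -0, 83.858, -12.336], TCP at [0.213, 0.507, 0.245] pointing down, gripper open.
Joint ranges: [-178.18, 178.18], [-50.72, 133.34], [12.68, 142.11], [-81.47, 261.47], [9.98, 163.14], [-165.26, 165.26]. Speed limits (degrees/s): [136.94, 136.94, 180, 180, 180, 180].

## Interface

Orientations are given as a 3x3 rotation matrix whose columns are the frame's x, y, z axes.
In Python, from rig import env gives the robot as it stands.
- The arm moves only by the shell command python3 -m jog 'ROWS' [FORCE]. ROWS is JSON, a list of rows, each a list of 5 numbers: the opening, from -1 (shut) to 1 (fully open), so that 0 is half open, then the shift along the tool's x, y, z in m, then the turn about the tool's x in rad. In form: [[claw, dx, dy, dz, yaw], ...]. A call has 1 to 20 rows; each row is the pose to reach, as a shift and turn from the pose commanded when the call began, along the tool's axes at that moment; what a row does not reach only later rows make up. A row lasts 1/10 s, in which the tool goes at most 50 mm and 8.59 degrees, less where a joint would pass 70% of its speed; a pose out of reach is approached as far as the arm can. A call with a gripper value outside its range is refused whole. The fingers move at their own pace and stop on an object; FORCE is the grip in N (left out, the last holds). Time passes only in rows, so rows that repeat a pose let the fingers close. It gives the time, the measured TCP pose, the force and the opening at its end, in the units of the state.
- env.observe(): the state, without advancing time (a new reading comes with each control period).
- env.get_image(name): name is "scene" or "top" or "wrist"; returns the picture (384x512x3 uint8, red, green, blue); there is no depth.
- env.camera_model(name): a dict with "fx", "fy", "cx", "cy" (pixels), "k1" (the pictures are not rectified: a ray, as slopes to the right and down, at radius r is drawn at 1 + k1 r^2 times it, then the intrinsics apply), "origin" and "orientation" of the camera in the world. Camera axes: x right, y up, looking along -z (the intrinsics and any distortion apply to the point x, -y, -z); pixel columns grow to the right and rows downward; lengths in m; the calibration is good to about 2 mm. A picture is of the moment at which its call begins: read the wrist's pose just before it. camera_model takes no time and is no camera call; for the wrist camera it gives the pose at the moment of the call.
- env.close_job(): hands the job in, once; it reports no verdict.
The state is a dict: "time_s": time; "q": joint angles; "qvel": joint speeds; "joint_efforts": joint torques, N m; "position": TCP position; "tool_rot": TCP orientation; "ft_force": force on the tool from outside, world axes, zero at the start; "wrist_torque": the same for the moment, N m; "grip_width": finger opening in m.
Only numpy, scipy, OpenCV 4.12 (cv2) and the standard library are available. Lean on these libraries where they do the work, as an engineer would, in place of code of your own. Each camera call takes 0.05 s, during which the arm holds its last target.

## Working session

There is one attempt and no reset: what is moved stays moved. The work goes in short steps, Python scripts to look and compute and a shell command to move; the robot and the scene stay as the last step left them, time stands still between calls to the robot, and variables do not carry over. Pictures are saved under pics/ and viewed, and the job is handed in when it is done.

```bash
mkdir -p pics; ls; python3 - <<'E'
from rig import env
import cv2
print(env.observe())
for n in ["scene","top","wrist"]:
    print(n,env.camera_model(n))
    cv2.imwrite(f"pics/{n}0.png",env.get_image(n)[:,:,::-1])
E
```

```text
pics
{'time_s': 0.0, 'q': array([ 5.48737291e+01,  2.18422014e+01,  7.43870183e+01,  8.15753332e-04,
        8.38572983e+01, -1.23363964e+01]), 'qvel': array([-0.03314366,  0.02321349,  0.03160097, -0.01044511,  0.08222742,
       -0.04001588]), 'joint_efforts': array([ 5.16770033e-04, -4.48470497e+01, -2.31279695e+01, -1.56122592e-04,
        4.75358946e-03, -4.92133012e-06]), 'position': array([0.21288279, 0.50682529, 0.24468708]), 'tool_rot': array([[-8.80416238e-04, -9.21930878e-01,  3.87353431e-01],
       [-1.22688287e-03,  3.87354285e-01,  9.21930123e-01],
       [-9.99998860e-01,  3.36444961e-04, -1.47213421e-03]]), 'ft_force': array([-0.04385827, -0.44876636, -0.23148971]), 'wrist_torque': array([0.01814044, 0.01738906, 0.0388701 ]), 'grip_width': 0.08533329866380523}
scene {'fx': 447.0370516555475, 'fy': 447.0370516555475, 'cx': 261.72774934550137, 'cy': 193.87606973666948, 'k1': -0.11510538173783766, 'origin': array([0.88731231, 0.65609713, 0.8875483 ]), 'orientation': array([[-0.88245785, -0.33739915,  0.32776509],
       [ 0.47027075, -0.6485865 ,  0.59848222],
       [ 0.01065661,  0.68227367,  0.7310192 ]])}
top {'fx': 489.4690398569031, 'fy': 489.4690398569031, 'cx': 252.7844419544802, 'cy': 194.60685014442467, 'k1': -0.19280243949269166, 'origin': array([ 0.3594437 , -0.01101022,  1.40019154]), 'orientation': array([[ 0.00842278,  0.992951  , -0.11822594],
       [-0.99991772,  0.00721935, -0.01060363],
       [-0.00967537,  0.11830553,  0.9929301 ]])}
wrist {'fx': 281.3931531177696, 'fy': 281.3931531177696, 'cx': 254.6314048847703, 'cy': 190.6627122738521, 'k1': -0.05962273930037185, 'origin': array([0.13614772, 0.53951976, 0.37344608]), 'orientation': array([[ 0.38713458, -0.87274748, -0.29738638],
       [ 0.92202271,  0.36610684,  0.12585665],
       [-0.00096589, -0.32292046,  0.94642562]])}
```

View pics/scene0.png

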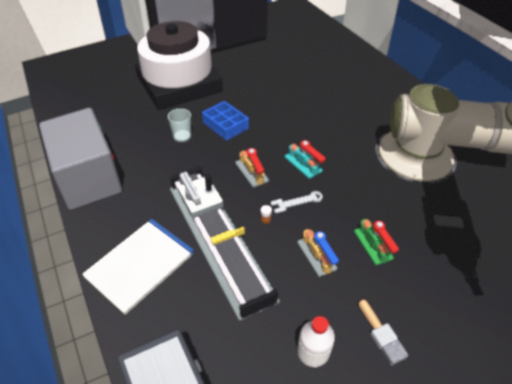

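View pics/top0.png

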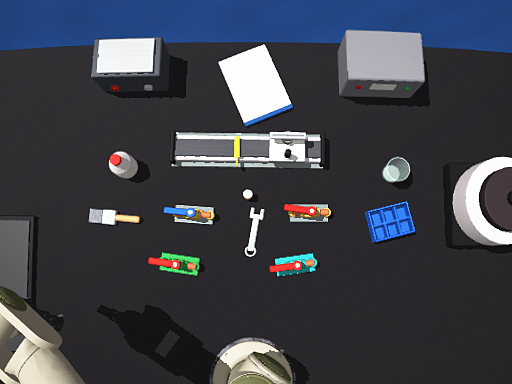

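View pics/wrist0.png

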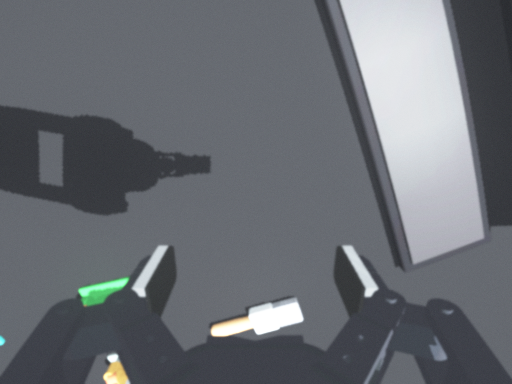

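The top view has +x up and +y to the left. The red fuel cock on its grey base is near (308,212), with the handle pointing left. The carriage is near (288,148), the pointer at (237,150), and the blue cock at (190,213). The green and turquoise look-alikes are in the lower row. I'll enlarge these to get exact pixels.

```bash
python3 - <<'E'
import cv2
a=cv2.imread("pics/top0.png")
c=cv2.resize(a[120:240,225:345],None,fx=6,fy=5,interpolation=cv2.INTER_CUBIC)
cv2.imwrite("pics/t_a.png",c)
b=cv2.imread("pics/scene0.png")
cv2.imwrite("pics/s_a.png",cv2.resize(b[130:270,150:340],None,fx=4,fy=4,interpolation=cv2.INTER_CUBIC))
E
cat > h.py <<'E'
import numpy as np,cv2
from rig import env
def ray(cm,u,v):
    K=np.array([[cm['fx'],0,cm['cx']],[0,cm['fy'],cm['cy']],[0,0,1.]])
    p=cv2.undistortPoints(np.array([[[u,v]]],float),K,np.array([cm['k1'],0,0,0,0.]))[0,0]
    d=cm['orientation']@np.array([p[0],-p[1],-1]); return cm['origin'],d
def at(cm,u,v,z):
    o,d=ray(cm,u,v); return o+d*(z-o[2])/d[2]
def proj(cm,P):
    P=np.array(P,float); c=cm['orientation'].T@(P-cm['origin']); x,y=c[0]/-c[2],-c[1]/-c[2]
    s=1+cm['k1']*(x*x+y*y); return cm['fx']*x*s+cm['cx'],cm['fy']*y*s+cm['cy']
E
```

```text
(no output)
```

View pics/t_a.png

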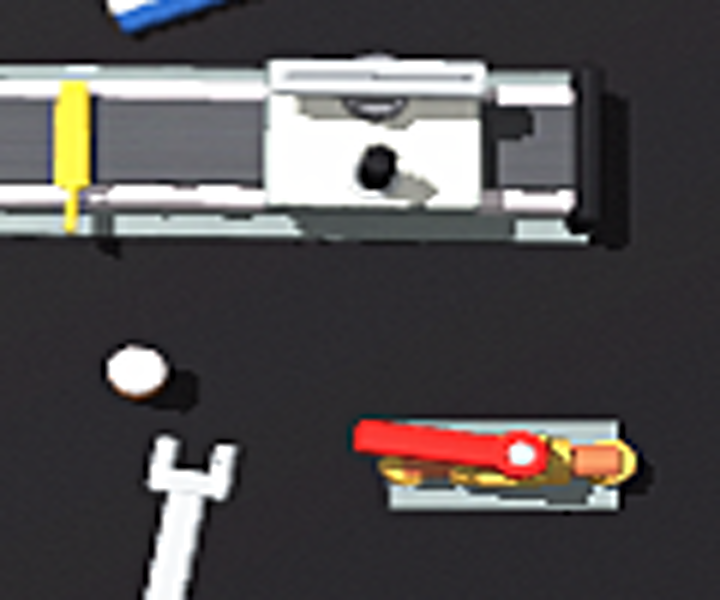

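View pics/s_a.png

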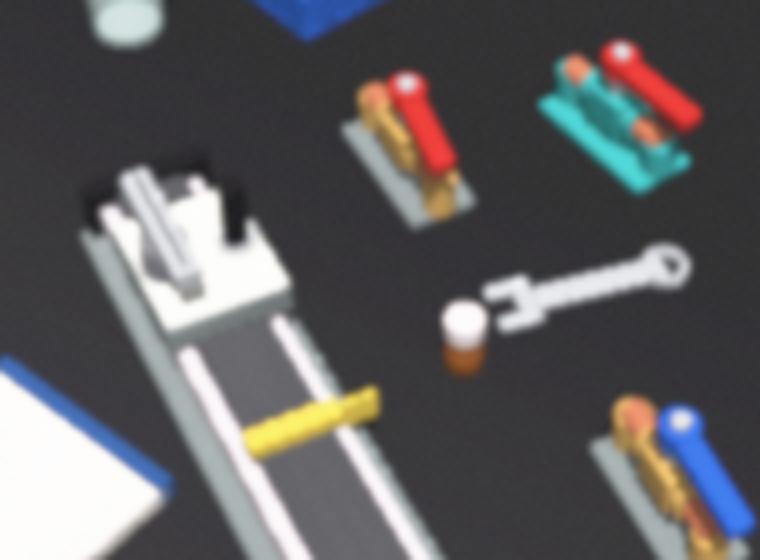

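```bash
python3 - <<'E'
from h import *
t=env.camera_model("top"); s=env.camera_model("scene")
T=lambda u,v,z: at(t,225+u/6,120+v/5,z).round(4)
S=lambda u,v,z: at(s,150+u/4,130+v/4,z).round(4)
print("hub",T(521,455,.08),S(408,83,.08))
print("tip",T(357,437,.078),S(440,165,.078))
print("base corners",T(389,509,.004),T(618,509,.004),T(617,420,.004),T(392,420,.004))
print("post top",T(380,158,.115),S(234,186,.115))
print("car lead top",T(267,206,.063),T(267,90,.063),"trail",T(478,206,.063))
print("ptr face",T(91,83,.053),T(91,185,.053),"tail",T(70,230,.053), S(378,388,.053))
print("vial",T(137,372,.045), "spanner jaw",T(228,450,.005),T(165,440,.005))
print("rail",T(590,240,.0),T(600,220,.05),T(600,70,.05))
A=lambda u,v,z: at(t,u,v,z).round(4)
print("blue hub",A(196,213,.08),"tip",A(166,210,.078),"rail left",A(172,148,.05),"turq",A(297,266,.08))
E
```

```text
hub [ 0.4731 -0.1574  0.08  ] [ 0.4733 -0.1587  0.08  ]
tip [ 0.4825 -0.0832  0.078 ] [ 0.4905 -0.0798  0.078 ]
base corners [ 0.4482 -0.1026  0.004 ] [ 0.4488 -0.2122  0.004 ] [ 0.5001 -0.2121  0.004 ] [ 0.4993 -0.104   0.004 ]
post top [ 0.6291 -0.0915  0.115 ] [ 0.6294 -0.0881  0.115 ]
car lead top [ 0.6124 -0.0423  0.063 ] [ 0.6784 -0.0421  0.063 ] trail [ 0.6132 -0.1402  0.063 ]
ptr face [0.6844 0.0404 0.053 ] [0.6257 0.0396 0.053 ] tail [0.6    0.0491 0.053 ] [0.6006 0.0494 0.053 ]
vial [0.5213 0.0173 0.045 ] spanner jaw [ 0.4814 -0.0257  0.005 ] [0.487  0.0044 0.005 ]
rail [ 0.6056 -0.2006  0.    ] [ 0.6083 -0.1987  0.05  ] [ 0.6948 -0.2     0.05  ]
blue hub [0.4652 0.1568 0.08  ] tip [0.4728 0.2399 0.078 ] rail left [0.6516 0.2336 0.05  ] turq [ 0.3246 -0.1172  0.08  ]
```

```bash
cat >> h.py <<'E'
def togo(P,yaw=None):
    o=env.observe(); R=o['tool_rot']; d=R.T@(np.array(P)-o['position'])
    zy=R[:,2]; a=np.arctan2(zy[1],zy[0]); 
    return d.round(4), 'yaw for jaw along y', round(-(np.pi/2-a),4)
E
python3 -c "
from h import *
print(togo([.444,-.096,.245]))"
```

```text
(array([ 3.000e-04, -4.466e-01, -4.663e-01]), 'yaw for jaw along y', np.float64(-0.3978))
```

```bash
python3 -m jog '[[-1,0,-0.447,-0.466,-0.398],[-1,0,-0.447,-0.466,-0.398],[-1,0,-0.447,-0.466,-0.398],[-1,0,-0.447,-0.466,-0.398],[-1,0,-0.447,-0.466,-0.398],[-1,0,-0.447,-0.466,-0.398],[-1,0,-0.447,-0.466,-0.398],[-1,0,-0.447,-0.466,-0.398],[-1,0,-0.447,-0.466,-0.398],[-1,0,-0.447,-0.466,-0.398],[-1,0,-0.447,-0.466,-0.398],[-1,0,-0.447,-0.466,-0.398],[-1,0,-0.447,-0.466,-0.398],[-1,0,-0.447,-0.466,-0.398],[-1,0,-0.447,-0.466,-0.398],[-1,0,-0.447,-0.466,-0.398],[-1,0,-0.447,-0.466,-0.398],[-1,0,-0.447,-0.466,-0.398]]' 20
python3 - <<'E'
from h import *
print(togo([.444,-.096,.068])); cm=env.camera_model("wrist")
cv2.imwrite("pics/w1.png",env.get_image("wrist")[:,:,::-1])
for P in [(.473,-.158,.08),(.4825,-.083,.078)]: print(proj(cm,P))
E
```

```text
time_s: 1.95
position: [0.4444, -0.0947, 0.2456]
tool_rot: [[0.0, -1.0, -0.002], [-0.0, -0.002, 1.0], [-1.0, -0.0, -0.0]]
ft_force: [-0.9, -0.5, -0.8]
grip_width: -0.0002
(array([ 0.1776,  0.0005, -0.0013]), 'yaw for jaw along y', np.float64(0.0018))
(np.float64(197.74021345796237), np.float64(200.1941206533925))
(np.float64(264.51533749019677), np.float64(207.5249259921237))
```

View pics/w1.png

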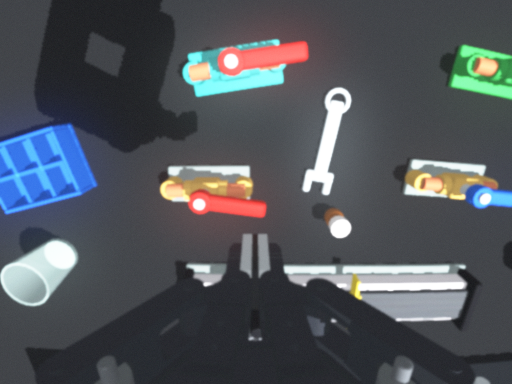

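The wrist view agrees with the estimate: hub at (200,203) and tip at (265,209), within 3 px of the projection. I'll descend beside the handle, then push it clockwise.

```bash
python3 -m jog '[[-1,0.05,0,0,0],[-1,0.10,0,0,0],[-1,0.14,0,0,0],[-1,0.16,0,0,0],[-1,0.178,0,0,0],[-1,0.178,0,0,0]]'
python3 - <<'E'
import numpy as np
# poker centres in offset from axis, in move axes from (0.444,-0.0947): contact offset 24mm behind handle line, 56mm along
ax=np.array([.473,-.158])
for th in [10,20,30,40,50,60,70,80,85,88]:
    t=np.radians(th); d=np.array([np.sin(t),np.cos(t)]); n=np.array([np.cos(t),-np.sin(t)])
    h=9+11*abs(n[0])+13*abs(n[1])  # box support
    p=ax+.056*d-n*h/1000
    print(th,p.round(3),"dy",round(-(p[0]-.4444),3),"dz",round(p[1]+.0947,3))
E
```

```text
time_s: 2.6
position: [0.4438, -0.0949, 0.0658]
tool_rot: [[-0.004, -1.0, -0.001], [0.002, -0.001, 1.0], [-1.0, 0.004, 0.002]]
ft_force: [0.6, -1.2, 0.6]
grip_width: -0.0001
10 [ 0.461 -0.099] dy -0.017 dz -0.004
20 [ 0.47  -0.097] dy -0.025 dz -0.003
30 [ 0.479 -0.097] dy -0.035 dz -0.002
40 [ 0.489 -0.099] dy -0.045 dz -0.004
50 [ 0.499 -0.102] dy -0.055 dz -0.007
60 [ 0.509 -0.108] dy -0.064 dz -0.013
70 [ 0.517 -0.115] dy -0.073 dz -0.021
80 [ 0.524 -0.125] dy -0.08 dz -0.03
85 [ 0.527 -0.13 ] dy -0.082 dz -0.036
88 [ 0.528 -0.134] dy -0.084 dz -0.039
```

```bash
python3 -m jog '[[-1,0,-0.008,-0.002,0],[-1,0,-0.017,-0.003,0],[-1,0,-0.021,-0.003,0],[-1,0,-0.025,-0.003,0],[-1,0,-0.030,-0.003,0],[-1,0,-0.035,-0.003,0],[-1,0,-0.040,-0.003,0],[-1,0,-0.045,-0.004,0],[-1,0,-0.050,-0.006,0],[-1,0,-0.055,-0.008,0],[-1,0,-0.060,-0.011,0],[-1,0,-0.064,-0.013,0],[-1,0,-0.069,-0.017,0],[-1,0,-0.073,-0.021,0],[-1,0,-0.077,-0.026,0],[-1,0,-0.080,-0.030,0],[-1,0,-0.082,-0.034,0]]'
python3 - <<'E'
from h import *
cv2.imwrite("pics/w2.png",env.get_image("wrist")[:,:,::-1])
E
```

```text
time_s: 4.3
position: [0.5271, -0.1301, 0.0674]
tool_rot: [[0.001, -1.0, -0.0], [-0.0, -0.0, 1.0], [-1.0, -0.001, -0.0]]
ft_force: [-2.6, 3.5, 0.0]
grip_width: 0.0006
```

View pics/w2.png

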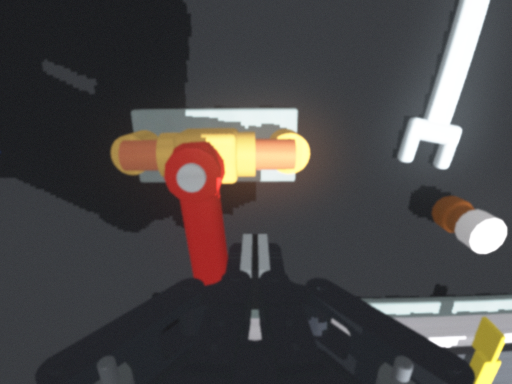

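The handle is nearly across the pipe, with its tip at (210,280), leaning a little right of the hub. I'll push on to the stop.

```bash
python3 -m jog '[[-1,0,0,-0.003,0],[-1,0,0,-0.006,0],[-1,0,0,-0.008,0],[-1,0,0,-0.008,0]]'
```

```text
time_s: 4.75
position: [0.5274, -0.1349, 0.0675]
tool_rot: [[0.002, -1.0, -0.0], [0.005, -0.0, 1.0], [-1.0, -0.002, 0.005]]
ft_force: [5.2, 19.4, 1.5]
grip_width: -0.0005
```

19 N shows it is at the stop. I'll hold briefly, back off, rise and check.

```bash
python3 -m jog '[[-1,0,0,0,0],[-1,0,0,0,0],[-1,0,0,0.02,0],[-1,-0.04,0,0.02,0],[-1,-0.09,0,0.02,0],[0,-0.14,0,0.03,0],[0,-0.16,-0.05,0.045,0],[0,-0.16,-0.10,0.045,0],[0,-0.16,-0.10,0.045,0],[0,-0.16,-0.10,0.045,0]]'
python3 - <<'E'
from h import *
o=env.observe()
t=env.camera_model("top")
w=env.camera_model("wrist")
im=env.get_image("wrist")
cv2.imwrite("pics/w3.png",im[:,:,::-1])
a=env.get_image("top")[:,:,::-1]
cv2.imwrite("pics/t3.png",cv2.resize(a[120:240,225:345],None,fx=6,fy=5,interpolation=cv2.INTER_CUBIC))
print(proj(w,(.629,-.0915,.115)),proj(w,(.629,-.088,.115)),o['position'])
E
```

```text
time_s: 5.75
position: [0.6273, -0.093, 0.2265]
tool_rot: [[-0.0, -1.0, -0.001], [-0.0, -0.001, 1.0], [-1.0, 0.0, -0.0]]
ft_force: [0.5, 0.6, -0.6]
grip_width: 0.0427
(np.float64(255.93551412225455), np.float64(193.87893534747587)) (np.float64(259.8007764828961), np.float64(193.88189766198548)) [ 0.62728507 -0.09297257  0.22652171]
```

View pics/w3.png

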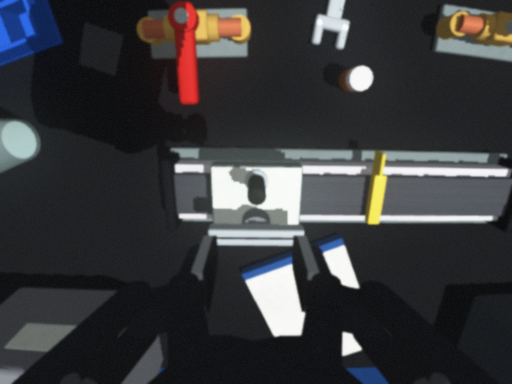

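View pics/t3.png

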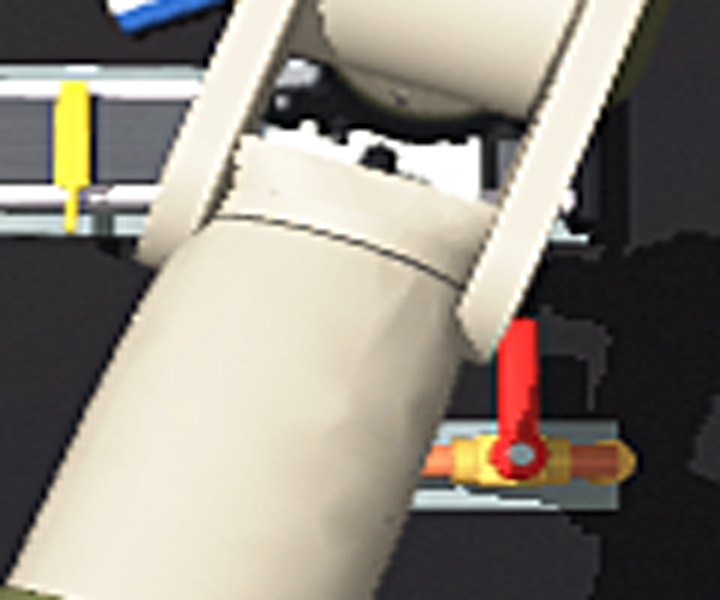

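The handle is square across the pipe, and the post at wrist pixel (257,190) lies under the TCP. I'll descend with the jaws half open around the post, then grip it lightly.

```bash
python3 -m jog '[[0,0.04,-0.002,0.002,0],[0,0.08,-0.002,0.002,0],[0,0.11,-0.002,0.002,0],[0,0.137,-0.002,0.002,0],[0,0.137,-0.002,0.002,0]]' 
python3 -m jog '[[-0.2,0,0,0,0],[-0.4,0,0,0,0],[-0.5,0,0,0,0],[-0.6,0,0,0,0],[-0.7,0,0,0,0],[-0.8,0,0,0,0],[-0.8,0,0,0,0]]' 20
python3 - <<'E'
from h import *
w=env.camera_model("wrist")
cv2.imwrite("pics/w4.png",env.get_image("wrist")[:,:,::-1])
E
```

```text
time_s: 6.35
position: [0.626, -0.0906, 0.0874]
tool_rot: [[-0.007, -1.0, 0.001], [0.002, 0.001, 1.0], [-1.0, 0.007, 0.002]]
ft_force: [-0.4, -0.2, 0.3]
grip_width: 0.0427
time_s: 7.05
position: [0.6291, -0.091, 0.092]
tool_rot: [[0.002, -1.0, -0.0], [-0.001, -0.0, 1.0], [-1.0, -0.002, -0.001]]
ft_force: [-0.8, -1.0, 6.7]
grip_width: 0.0171
```

View pics/w4.png

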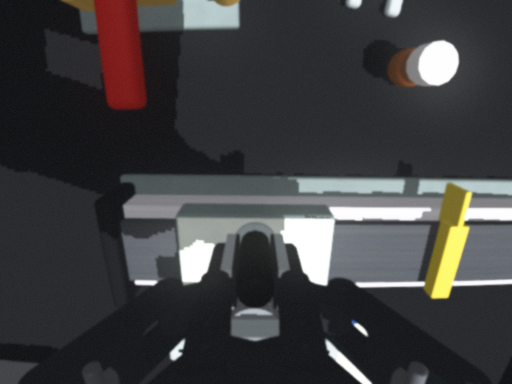

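The post is gripped at 17 mm, the handle is still shut, and the pointer's near edge is at about (440,240). I'll slide 50 mm gently first and read the free friction.

```bash
python3 -m jog '[[-0.8,0,0,0.003,0],[-0.8,0,0,0.006,0],[-0.8,0,0,0.009,0],[-0.8,0,0,0.012,0],[-0.8,0,0,0.015,0],[-0.8,0,0,0.018,0],[-0.8,0,0,0.021,0],[-0.8,0,0,0.024,0],[-0.8,0,0,0.027,0],[-0.8,0,0,0.030,0]]'
python3 -m jog '[[-0.8,0,0,0.003,0],[-0.8,0,0,0.006,0],[-0.8,0,0,0.009,0],[-0.8,0,0,0.012,0],[-0.8,0,0,0.015,0],[-0.8,0,0,0.018,0],[-0.8,0,0,0.021,0]]'
```

```text
time_s: 8.1
position: [0.6294, -0.0612, 0.092]
tool_rot: [[0.003, -1.0, -0.0], [-0.002, -0.0, 1.0], [-1.0, -0.003, -0.002]]
ft_force: [-0.0, -2.0, 5.8]
grip_width: 0.0174
time_s: 8.8
position: [0.6296, -0.0402, 0.0919]
tool_rot: [[0.004, -1.0, -0.0], [-0.002, -0.0, 1.0], [-1.0, -0.004, -0.002]]
ft_force: [1.7, -2.6, 4.1]
grip_width: 0.0174
```

Free friction reads 2 to 2.6 N. Next I'll take 4 mm steps with a force guard between them.

```bash
cat > ok.py <<'E'
import sys; from rig import env
o=env.observe(); f=o['ft_force']; print("y %.4f Fy %.1f Fx %.1f t %.1f"%(o['position'][1],f[1],f[0],o['time_s']))
sys.exit(1 if f[1]<-4.0 else 0)
E
python3 -m jog '[[-0.8,0,0,0.002,0],[-0.8,0,0,0.004,0]]' >/dev/null && python3 ok.py && python3 -m jog '[[-0.8,0,0,0.002,0],[-0.8,0,0,0.004,0]]' >/dev/null && python3 ok.py && python3 -m jog '[[-0.8,0,0,0.002,0],[-0.8,0,0,0.004,0]]' >/dev/null && python3 ok.py && python3 -m jog '[[-0.8,0,0,0.002,0],[-0.8,0,0,0.004,0]]' >/dev/null && python3 ok.py && python3 -m jog '[[-0.8,0,0,0.002,0],[-0.8,0,0,0.004,0]]' >/dev/null && python3 ok.py && python3 -m jog '[[-0.8,0,0,0.002,0],[-0.8,0,0,0.004,0]]' >/dev/null && python3 ok.py
```

```text
y -0.0362 Fy -2.3 Fx 1.5 t 9.0
y -0.0322 Fy -2.3 Fx 1.4 t 9.2
y -0.0283 Fy -1.5 Fx 1.6 t 9.4
y -0.0242 Fy -3.0 Fx 2.4 t 9.6
y -0.0202 Fy -3.3 Fx 1.9 t 9.8
y -0.0162 Fy -2.2 Fx 2.7 t 10.0
```

```bash
python3 -m jog '[[-0.8,0,0,0.002,0],[-0.8,0,0,0.004,0]]' >/dev/null && python3 ok.py && python3 -m jog '[[-0.8,0,0,0.002,0],[-0.8,0,0,0.004,0]]' >/dev/null && python3 ok.py && python3 -m jog '[[-0.8,0,0,0.002,0],[-0.8,0,0,0.004,0]]' >/dev/null && python3 ok.py && python3 -m jog '[[-0.8,0,0,0.002,0],[-0.8,0,0,0.004,0]]' >/dev/null && python3 ok.py && python3 -m jog '[[-0.8,0,0,0.002,0],[-0.8,0,0,0.004,0]]' >/dev/null && python3 ok.py && python3 -m jog '[[-0.8,0,0,0.002,0],[-0.8,0,0,0.004,0]]' >/dev/null && python3 ok.py
```

```text
y -0.0122 Fy -2.3 Fx 2.1 t 10.2
y -0.0082 Fy -2.4 Fx 2.0 t 10.4
y -0.0042 Fy -2.1 Fx 2.5 t 10.6
y -0.0003 Fy -1.8 Fx 3.8 t 10.8
y 0.0037 Fy -2.7 Fx 2.9 t 11.0
y 0.0078 Fy -2.9 Fx 3.8 t 11.2
```

```bash
python3 -m jog '[[-0.8,0,-0.001,0.002,0],[-0.8,0,-0.001,0.004,0]]' >/dev/null && python3 ok.py && python3 -m jog '[[-0.8,0,0,0.002,0],[-0.8,0,0,0.004,0]]' >/dev/null && python3 ok.py && python3 -m jog '[[-0.8,0,0,0.002,0],[-0.8,0,0,0.004,0]]' >/dev/null && python3 ok.py && python3 -m jog '[[-0.8,0,0,0.002,0],[-0.8,0,0,0.004,0]]' >/dev/null && python3 ok.py && python3 -m jog '[[-0.8,0,0,0.002,0],[-0.8,0,0,0.004,0]]' >/dev/null && python3 ok.py && python3 -m jog '[[-0.8,0,0,0.002,0],[-0.8,0,0,0.004,0]]' >/dev/null && python3 ok.py
```

```text
y 0.0119 Fy -1.7 Fx -1.5 t 11.4
y 0.0159 Fy -1.9 Fx -0.5 t 11.6
y 0.0199 Fy -2.6 Fx 0.1 t 11.8
y 0.0239 Fy -1.4 Fx -0.7 t 12.0
y 0.0279 Fy -2.3 Fx 0.1 t 12.2
y 0.0319 Fy -2.2 Fx 0.8 t 12.4
```

```bash
python3 -m jog '[[-0.8,0,0,0.002,0],[-0.8,0,0,0.004,0]]' >/dev/null && python3 ok.py && python3 -m jog '[[-0.8,0,0,0.002,0],[-0.8,0,0,0.004,0]]' >/dev/null && python3 ok.py && python3 -m jog '[[-0.8,0,0,0.002,0],[-0.8,0,0,0.004,0]]' >/dev/null && python3 ok.py && python3 -m jog '[[-0.8,0,0,0.002,0],[-0.8,0,0,0.004,0]]' >/dev/null && python3 ok.py && python3 -m jog '[[-0.8,0,0,0.002,0],[-0.8,0,0,0.004,0]]' >/dev/null && python3 ok.py && python3 -m jog '[[-0.8,0,0,0.002,0],[-0.8,0,0,0.004,0]]' >/dev/null && python3 ok.py
python3 - <<'E'
from h import *
cv2.imwrite("pics/w5.png",env.get_image("wrist")[:,:,::-1])
E
```

```text
y 0.0359 Fy -2.5 Fx 0.2 t 12.6
y 0.0399 Fy -2.5 Fx 1.1 t 12.8
y 0.0439 Fy -2.5 Fx 1.0 t 13.0
y 0.0478 Fy -1.6 Fx 1.0 t 13.2
y 0.0519 Fy -2.7 Fx 1.3 t 13.4
y 0.0559 Fy -2.2 Fx 1.8 t 13.6
```

View pics/w5.png

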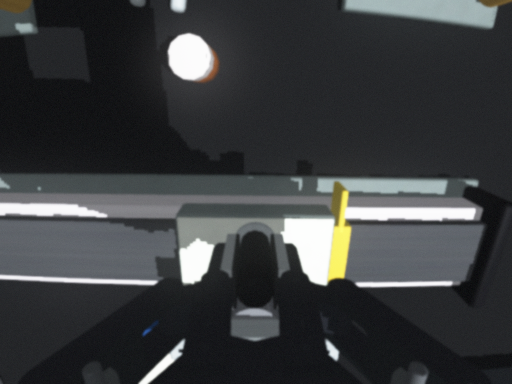

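The carriage face at (333,245) is in contact with the pointer, and no tight spot has shown yet. I'll continue.

```bash
python3 -m jog '[[-0.8,0,0,0.002,0],[-0.8,0,0,0.004,0]]' >/dev/null && python3 ok.py && python3 -m jog '[[-0.8,0,0,0.002,0],[-0.8,0,0,0.004,0]]' >/dev/null && python3 ok.py && python3 -m jog '[[-0.8,0,0,0.002,0],[-0.8,0,0,0.004,0]]' >/dev/null && python3 ok.py && python3 -m jog '[[-0.8,0,0,0.002,0],[-0.8,0,0,0.004,0]]' >/dev/null && python3 ok.py && python3 -m jog '[[-0.8,0,0,0.002,0],[-0.8,0,0,0.004,0]]' >/dev/null && python3 ok.py && python3 -m jog '[[-0.8,0,0,0.002,0],[-0.8,0,0,0.004,0]]' >/dev/null && python3 ok.py
```

```text
y 0.0599 Fy -2.5 Fx 1.2 t 13.8
y 0.0639 Fy -3.1 Fx 2.4 t 14.1
y 0.0679 Fy -1.9 Fx 2.1 t 14.2
y 0.0714 Fy -6.6 Fx 1.4 t 14.4
```

The force jumped to 6.6 N at y = 0.0714, about 3 mm into the spot. I'll add 1.5 mm and hold to confirm.

```bash
python3 -m jog '[[-0.8,0,0,0.0015,0],[-0.8,0,0,0.0015,0]]' >/dev/null; python3 ok.py;  python3 -m jog '[[-0.8,0,0,0,0],[-0.8,0,0,0,0]]' >/dev/null; python3 ok.py
```

```text
y 0.0729 Fy -5.0 Fx 1.1 t 14.7
y 0.0729 Fy -4.1 Fx 1.9 t 14.8
```

Holding force falls off with the friction, so I'll make one more small push with a reading taken while moving.

```bash
python3 -m jog '[[-0.8,0,0,0.0015,0]]' >/dev/null; python3 ok.py;  python3 -m jog '[[-0.8,0,0,0.0005,0]]' >/dev/null; python3 ok.py
```

```text
y 0.0738 Fy -8.2 Fx 1.6 t 14.9
y 0.0744 Fy -8.2 Fx 1.5 t 15.1
```

The force is 8.2 N, so it is clearly in the spot at about 6 mm. Now I'll back off 21 mm.

```bash
python3 -m jog '[[-0.8,0,0,-0.003,0],[-0.8,0,0,-0.006,0],[-0.8,0,0,-0.009,0],[-0.8,0,0,-0.012,0],[-0.8,0,0,-0.015,0],[-0.8,0,0,-0.018,0],[-0.8,0,0,-0.0205,0],[-0.8,0,0,-0.0215,0],[-0.8,0,0,-0.0215,0]]' >/dev/null; python3 ok.py
python3 - <<'E'
from h import *
cv2.imwrite("pics/w6.png",env.get_image("wrist")[:,:,::-1])
b=env.get_image("scene")[:,:,::-1]
cv2.imwrite("pics/s6.png",cv2.resize(b[130:310,150:340],None,fx=3,fy=3,interpolation=cv2.INTER_CUBIC))
E
```

```text
y 0.0544 Fy -0.1 Fx 0.5 t 15.9
```

View pics/w6.png

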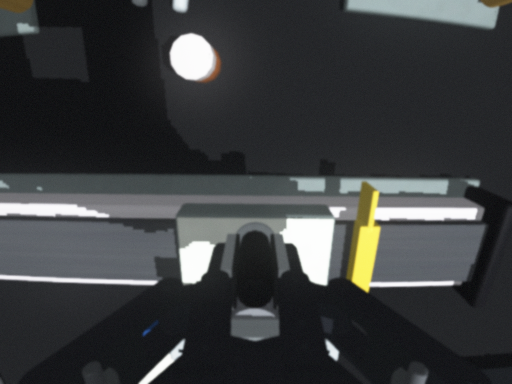

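View pics/s6.png

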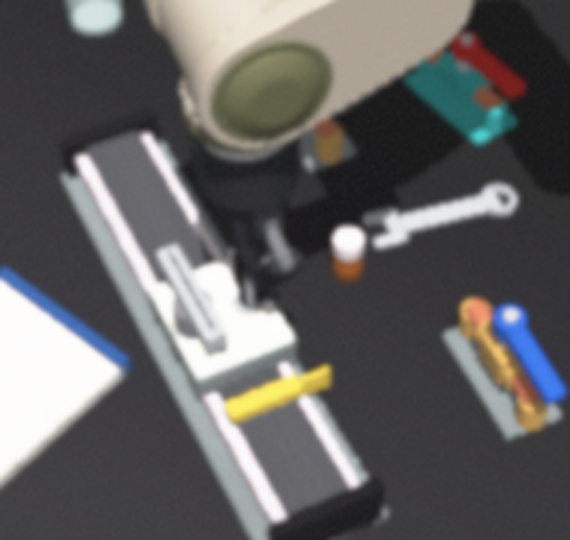

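A gap shows, with the pointer's face at (352,250) against the carriage at (333,245), and TCP travel gives 20 mm. I'll hold, then release and rise.

```bash
python3 -m jog '[[-0.8,0,0,0,0],[-0.6,0,0,0,0],[-0.4,0,0,0,0],[-0.2,0,0,0,0],[-0.1,0,0,0,0],[0,0,0,0,0],[0,0,0,0,0],[0,-0.03,0,0,0],[0,-0.07,0,0,0],[0,-0.12,0,0,0],[0,-0.15,0,0,0],[0,-0.15,0,0,0]]'
python3 - <<'E'
from h import *
w=env.camera_model("wrist")
im=env.get_image("wrist")[:,:,::-1]
cv2.imwrite("pics/w7.png",im)
cv2.imwrite("pics/w7b.png",cv2.resize(im[130:250,190:390],None,fx=4,fy=4,interpolation=cv2.INTER_CUBIC))
E
```

```text
time_s: 17.25
position: [0.6308, 0.0543, 0.2454]
tool_rot: [[0.009, -1.0, -0.0], [-0.001, -0.0, 1.0], [-1.0, -0.009, -0.001]]
ft_force: [-0.2, 0.6, 0.5]
grip_width: 0.0428
```

View pics/w7b.png

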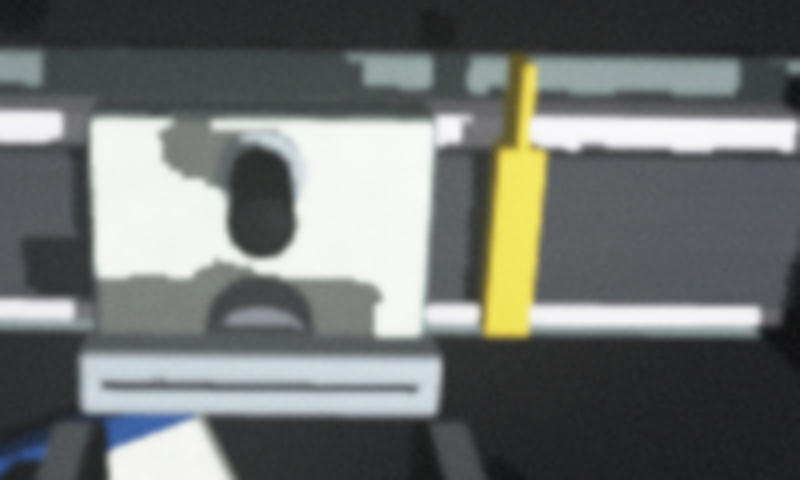

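```bash
python3 - <<'E'
from h import *
w=env.camera_model("wrist")
T=lambda u,v,z: at(w,190+u/4,130+v/4,z).round(4)
for v in (160,230,320): print(T({160:434,230:430,320:426}[v],v,.063), T({160:497,230:492,320:485}[v],v,.053))
print(togo([.529,-.20,.245]))
E
```

```text
[0.6279 0.1042 0.063 ] [0.6305 0.1243 0.053 ]
[0.6487 0.1041 0.063 ] [0.652  0.1242 0.053 ]
[0.6769 0.1043 0.063 ] [0.6811 0.1241 0.053 ]
(array([-0.0031,  0.1011, -0.2542]), 'yaw for jaw along y', np.float64(0.0003))
```

The gap measures 20 mm by image. Next I'll move to the -y side of the red handle.

```bash
python3 -m jog '[[-1,0,0.02,-0.05,0],[-1,0,0.04,-0.10,0],[-1,0,0.06,-0.15,0],[-1,0,0.08,-0.20,0],[-1,0,0.101,-0.25,0],[-1,0,0.101,-0.256,0],[-1,0,0.101,-0.256,0],[-1,0,0.101,-0.256,0]]'
python3 - <<'E'
from h import *
w=env.camera_model("wrist")
cv2.imwrite("pics/w8.png",env.get_image("wrist")[:,:,::-1])
E
python3 -m jog '[[-1,0.04,0,0,0],[-1,0.09,0,0,0],[-1,0.13,0,0,0],[-1,0.16,0,0,0],[-1,0.178,0,0,0],[-1,0.178,0,0,0],[-1,0.178,0,0,0]]'
python3 - <<'E'
import numpy as np
ax=np.array([.473,-.158])
for th in [90,80,70,60,50,40,30,20,10,5,2]:
    t=np.radians(th); d=np.array([np.sin(t),np.cos(t)]); n=np.array([-np.cos(t),np.sin(t)])
    h=9+11*abs(n[0])+13*abs(n[1]); p=ax+.056*d-n*h/1000
    print(th,p.round(3),"dy",round(-(p[0]-.529),3),"dz",round(p[1]+.2015,3))
E
```

```text
time_s: 18.1
position: [0.5282, -0.2016, 0.239]
tool_rot: [[-0.002, -1.0, 0.001], [0.002, 0.001, 1.0], [-1.0, 0.002, 0.002]]
ft_force: [-0.4, -0.2, 0.3]
grip_width: 0.0003
time_s: 18.85
position: [0.5291, -0.2009, 0.0627]
tool_rot: [[0.0, -1.0, -0.002], [0.0, -0.002, 1.0], [-1.0, -0.0, 0.0]]
ft_force: [-0.4, -0.5, -0.1]
grip_width: 0.0001
90 [ 0.529 -0.18 ] dy -0.0 dz 0.022
80 [ 0.532 -0.172] dy -0.003 dz 0.03
70 [ 0.534 -0.162] dy -0.005 dz 0.039
60 [ 0.534 -0.152] dy -0.005 dz 0.049
50 [ 0.533 -0.142] dy -0.004 dz 0.06
40 [ 0.529 -0.132] dy 0.0 dz 0.07
30 [ 0.523 -0.122] dy 0.006 dz 0.079
20 [ 0.515 -0.114] dy 0.014 dz 0.088
10 [ 0.504 -0.107] dy 0.025 dz 0.095
5 [ 0.499 -0.104] dy 0.03 dz 0.097
2 [ 0.495 -0.103] dy 0.034 dz 0.099
```

View pics/w8.png

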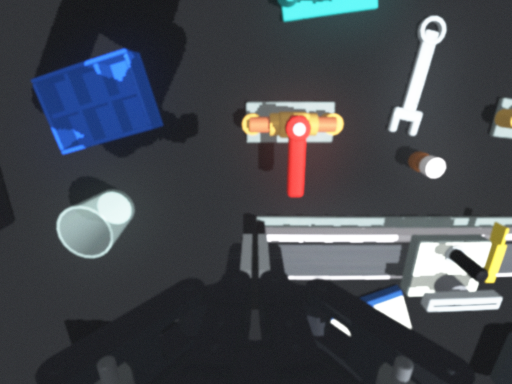

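The handle is still shut and I'm low on its -y side. I'll swing it open anticlockwise, 5 mm higher.

```bash
python3 -m jog '[[-1,-0.005,0,0.010,0],[-1,-0.005,0,0.020,0],[-1,-0.005,-0.002,0.026,0],[-1,-0.005,-0.003,0.032,0],[-1,-0.005,-0.005,0.039,0],[-1,-0.005,-0.005,0.044,0],[-1,-0.005,-0.005,0.049,0],[-1,-0.005,-0.004,0.055,0],[-1,-0.005,-0.003,0.060,0],[-1,-0.005,-0.001,0.065,0],[-1,-0.005,0.001,0.070,0],[-1,-0.005,0.004,0.075,0],[-1,-0.005,0.007,0.079,0],[-1,-0.005,0.011,0.084,0],[-1,-0.005,0.015,0.088,0],[-1,-0.005,0.020,0.092,0],[-1,-0.005,0.025,0.095,0],[-1,-0.005,0.030,0.097,0],[-1,-0.005,0.033,0.098,0]]'
python3 - <<'E'
from h import *
cv2.imwrite("pics/w9.png",env.get_image("wrist")[:,:,::-1])
E
```

```text
time_s: 20.75
position: [0.496, -0.1037, 0.0675]
tool_rot: [[0.002, -1.0, -0.0], [-0.001, -0.0, 1.0], [-1.0, -0.002, -0.001]]
ft_force: [13.9, -1.9, -5.0]
grip_width: -0.0004
```

View pics/w9.png

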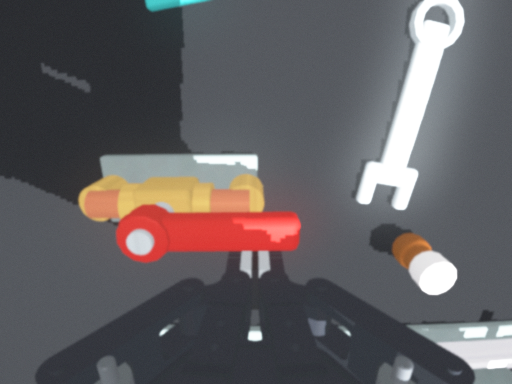

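13.9 N against the stop, and the handle lies parallel to the pipe. I'll hold, retreat, rise and check from above.

```bash
python3 -m jog '[[-1,0,0.001,0,0],[-1,0,0.001,0,0],[-1,0,-0.010,0,0],[-1,0,-0.02,0,0],[-1,-0.04,-0.02,0,0],[-1,-0.09,-0.02,0,0],[-1,-0.14,-0.02,0,0],[-1,-0.18,-0.0,0,0],[-1,-0.18,0.05,0,0],[-1,-0.18,0.10,0,0],[-1,-0.18,0.13,0,0],[-1,-0.18,0.13,0,0],[-1,-0.18,0.13,0,0]]'
python3 - <<'E'
from h import *
cv2.imwrite("pics/w10.png",env.get_image("wrist")[:,:,::-1])
a=env.get_image("top")[:,:,::-1]
cv2.imwrite("pics/t10.png",cv2.resize(a[110:280,145:345],None,fx=4,fy=3.5,interpolation=cv2.INTER_CUBIC))
E
```

```text
time_s: 22.1
position: [0.3655, -0.1037, 0.2476]
tool_rot: [[0.0, -1.0, 0.001], [0.0, 0.001, 1.0], [-1.0, -0.0, 0.0]]
ft_force: [0.4, -0.9, -0.7]
grip_width: -0.0002
```

View pics/w10.png

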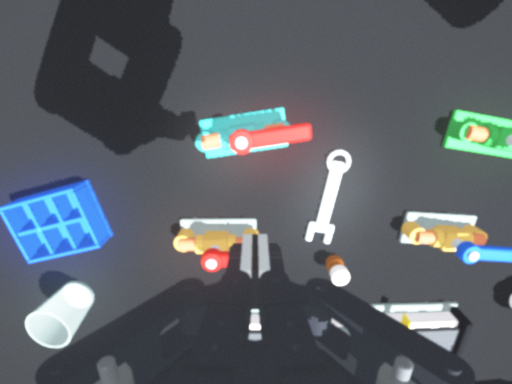

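View pics/t10.png

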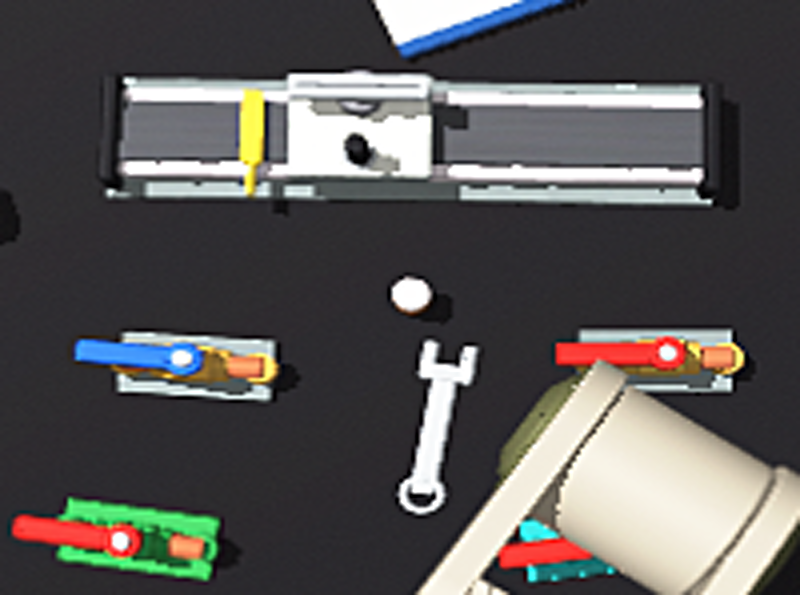

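```bash
python3 - <<'E'
from h import *
t=env.camera_model("top"); T=lambda u,v,z: at(t,145+u/4,110+v/3.5,z)
h,p=T(668,352,.08),T(558,353,.078); print(h.round(3),p.round(3),np.arctan2(p[0]-h[0],p[1]-h[1]))
print("gap",T(266,140,.053)[1].round(4),T(288,140,.063)[1].round(4))
o=env.observe();print(o['time_s'],o['ft_force'].round(1)); env.close_job()
E
```

```text
[ 0.474 -0.158  0.08 ] [ 0.473 -0.083  0.078] -0.014519659005039013
gap 0.1206 0.1042
22.2 [ 0.2 -0.2  0.7]
the job is handed in; nothing more can be done
```

The job is done and handed in at 22.2 s of the 67 s allowed; `close_job` gave no verdict.

- **Shutting the red cock:** I pushed the handle clockwise to its stop. It read 19 N there, and the pictures showed the handle square across the pipe.
- **Finding the tight spot:** I gripped the post and slid the carriage, which pushed the pointer ahead of it. Resistance rose from about 2.3 N to 8.2 N, which by the force figures is about 6 mm in.
- **Backing off:** I drew the carriage back 20 mm and released it.
- **Reopening the red cock:** I pushed the handle anticlockwise to its stop, where it read about 14 N.

**Last checks:**
- **Red handle:** the top picture puts it at about -0.01 rad, fully open.
- **Gap:** the wrist camera and the tool travel both gave 20 mm. The coarser top picture gave about 16 mm. Both are within the 11 to 29 mm allowed.
- **Bench:** the blue cock, vial and spanner looked unmoved in the last pictures. I compared them by eye and did not measure them. The reagent bottle and brush were out of view in the last pictures, but the arm only passed well above that side of the bench.
- **Arm:** it was clear of everything.

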